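Find where the welding turntable rubs and mark it

ROBOT

A 6-joint arm with a two-finger parallel gripper is mounted at the origin on the work surface. World frame = base frame: x ahead of the robot, y to its left, z up, the work surface at z = 0. Lengths are in mm, angles in rad, forces in N, time in s.
With the tool pointing down it reaches from about 350 to 875 mm from the base axis. Payload 15.5 kg.
Tool frame: the origin (TCP) lies midway between the tips of the shut fingers; the grasp point (between the pads) lies 19 mm behind it (robot.grip_point_offset is the distance from the TCP to the grasp point, in mm); z points along the fingers, y is the direction in which the jaws open and shut (so a half turn about z gives the same grasp; the last joint's range is limited). The gripper opens to 85 mm and grips with 20 to 120 N. Pads are 22 mm wide; open, the fingers measure 114 mm over their backs; the gripper's body (76 mm by 85 mm) begins 54 mm behind the grasp point. The pads swing forward as they close: fully open they stand 13 mm farther back than shut.
Start: joints at [-0.096, 0.494, 1.345, -0, 1.302, -0.096], TCP at [625.001, 0.003, 231.277] pointing down, gripper open.
Joint ranges: [-2.91, 2.91], [-0.82, 2.16], [0.22, 2.67], [-1.22, 4.37], [0.12, 2.79], [-3.08, 3.08]. Speed limits (rad/s): [1.89, 1.89, 2.57, 3.01, 3.01, 3.01].

INTERFACE

Orientations are given as a unit quaternion [x, y, z, w].
In Python, from workcell import robot gives the robot as it stands. Calls block until the motion is done:
- robot.move_to(position, orientation): joint-space move of the TCP to a pose.
- robot.line_to(position, rate=150, rot=None, max_force=None): straight line of the TCP; rot=None keeps the orientation; rate is the mean speed in mm/s. With max_force (N) it stops when the force on the tool has changed by that much, and returns True; else False.
- robot.movej(angles): joint-space move.
- robot.grip(opening, force=None): finger opening in mm; force is the grip in N (None keeps the last); returns when the fingers have stopped.
- robot.hold(seconds).
- robot.inverse_kinematics(position, orientation): joint angles nearest the present ones, or None.
- robot.read_state(): the state.
- robot.snapshot(name): name is "scene" or "side" or "wrist"; returns a dict with "frame" (420x560x3 uint8, red, green, blue), "z_map" (420x560 float32, mm along the optical axis (not along the pixel's ray), 0 where there is no reading), "vfov" (degrees; the focal length in pixels is half the picture's height over the tangent of half this angle, whatever the lens; pixels are square), "cx", "cy" (the principal point, pixels), "R" (3x3) and "t" (3): a world point X has camera coordinates R X + t. Camera axes: x right, y down, z forward; pixel columns grow to the right and rows downward; lengths in mm; the calibration is good to about 2 mm. A picture is of the moment at which its call begins.
A pose or a line that the arm cannot do raises robot.PlanningError and nothing moves.
- robot.job_done(): hands the job in, once; it reports no verdict.
The state is a dict: "t": time; "qpos": joint angles; "qvel": joint speeds; "tau": joint torques, N m; "tcp_pos": TCP position; "ee_rot": TCP orientation; "ft_force": force on the tool from outside, world axes, zero at the start; "torque": the same for the moment, N m; "finger_gap": finger opening in mm.
Only numpy, scipy, OpenCV 4.12 (cv2) and the standard library are available. Lean on these libraries where they do the work, as an engineer would, in place of code of your own. Each camera call takes 0.05 s, during which the arm holds its last target. There are 200 camera calls.

TASK

The disc of the welding turntable drags on its copper shoe at one place of its turn. Turn the disc gently by its knob, feel for where the drag is at its strongest, and leave the disc at rest there, with its rubbing spot squarely at the shoe; then stand the red-capped riser upright on the disc close in front of the shoe to mark the spot. Leave the other things on the table where they are.

Things in the scene. Friction and masses are not known exactly. Their poses are not given: they have to be found in the camera images.
- turntable: red fixed base of the welding turntable, 250 mm across; it stands flat on the table at a different place and yaw each time. Origin on the disc's turning axis at table height; z up, +x points from the axis to the copper shoe.
- disc: aluminium disc, 220 mm across, 20 mm thick, 2.2 kg, turning both ways on an upright axis. Origin on the axis at its underside, 50 mm above the table (its top: 70 mm); +x points from the axis to the knob. The bearing alone takes about 1 N at the knob; friction holds it where left. At the start the knob is within 0.5 rad of the shoe. Hold the knob lightly, up to 20 N a finger: both fingers' forces on disc and knob together must stay below 50 N.
- disc_axis (a point): point on the disc's axis at its top face, 70 mm above the table. The rubbing: an unseen high spot on the rim, each time elsewhere, presses on the shoe over about 0.5 rad of turn; drag at the knob rises smoothly by 4 to 8 N to the middle of that zone; the disc turns right through it. Clear at the start; turned clockwise from above, the middle comes to the shoe after 0.5 to 4.5 rad.
- knob_center (a point): black upright round crank knob on top of the disc, 24 mm across; a sleeve 56 mm tall that spins freely on its own pin, so a gripper can hold it at constant yaw while the disc turns. This point is on the knob's axis, 85 mm from the disc's axis and 108 mm above the table; the sleeve spans heights 78 to 134 mm.
- shoe: copper shoe on a grey bracket fixed to the base just outside the disc's rim. Origin on the base's +x line, 112 mm from the disc's axis, at table height; above it the copper face looks at the axis, 34 mm wide. Nothing of it is higher than 82 mm above the table or farther than 170 mm from the axis. It does not move.
- mark_place (a point): the place for the marking riser: on the disc's top face (70 mm above the table), 86 mm from the disc's axis straight towards the shoe, so that a riser there has its edge 11 mm from the copper. It is fixed to the base and does not turn with the disc.
- red_riser_center (a point): aluminium riser with a red cap: upright cylinder 30 mm across and 50 mm tall, about 0.12 kg, standing on the table. This point is its centre, 25 mm above its foot; z along its axis.
- black_riser_center (a point): riser of the same shape and size with a black cap, a bystander; point at its centre.
- blue_riser_center (a point): riser of the same shape and size with a blue cap, a bystander; point at its centre.
- hammer: hammer lying on the table at the robot's right, a bystander.
- wrench: steel wrench lying on the table at the left, a bystander.
- wood_block: wooden block 120 x 45 x 30 mm at the far right, a bystander; origin at the centre of its underside.
- spray_can: green spray can, 64 mm across, 170 mm tall, at the far right side, a bystander; origin under its centre.
- angle_iron: piece of dark angle iron 100 x 40 x 40 mm at the far left, a bystander; origin under its centre.
There are look-alikes about, which are no part of the job. What is shaped like the part that bears red_riser_center but green is not meant.

How it is judged:
By the outcome, as a careful person would: the job done as asked, in the order asked, and still so for the second after the job is handed in, with the robot touching nothing.
It also fails if it takes over 72 s, if anything falls off the work surface, if the arm or the gripper's body presses on something with over 40 N, if the wrist force passes 120 N, or if a joint passes its speed limit or range.

## Working session

There is one attempt and no reset: what is moved stays moved. The work goes in short steps, each a Python script; the robot and the scene stay as the last script left them, time stands still between calls to the robot, and variables do not carry over. Pictures are saved under pics/ and viewed, about 8 in all and at most 12, crops included, and the job is handed in when it is done.

```bash
ls; mkdir -p pics; cat > h.py <<'E'
import numpy as np, cv2
from workcell import robot
def snap(n,f=None):
    s=robot.snapshot(n)
    if f: cv2.imwrite(f'pics/{f}.png',s['frame'][:,:,::-1])
    return s
def cloud(s):
    H,W=s['z_map'].shape; f=H/2/np.tan(np.radians(s['vfov'])/2)
    v,u=np.mgrid[:H,:W]; z=s['z_map'].astype(float)
    P=np.stack([(u-s['cx'])/f*z,(v-s['cy'])/f*z,z],-1)
    X=(P-np.array(s['t']))@np.array(s['R'])
    X[z==0]=np.nan
    return X
E
python3 - <<'E'
from h import *
a=snap('scene','scene0');b=snap('side','side0')
for n,s in(('scene',a),('side',b)):
    np.savez(n+'0.npz',X=cloud(s),f=s['frame']);print(s['vfov'],s['cx'],s['cy'],np.array(s['R']).round(2).tolist(),s['t'])
st=robot.read_state();print({k:np.round(v,3).tolist() for k,v in st.items()})
E
```

```text
pics
46.61857847451402 274.62680732500456 210.61807717588596 [[-0.79, 0.61, -0.01], [0.51, 0.65, -0.57], [-0.34, -0.45, -0.82]] [ 452.4977629  -229.42143258 1605.7585951 ]
45.98280376486189 289.5858765438263 200.26497549347204 [[-0.98, -0.2, 0.01], [-0.12, 0.55, -0.83], [0.16, -0.81, -0.56]] [ 523.41249181  150.97554344 1318.91497242]
{'t': 0.1, 'qpos': [-0.096, 0.494, 1.346, 0.0, 1.303, -0.096], 'qvel': [0.001, -0.002, -0.003, 0.002, 0.001, 0.0], 'tau': [0.002, -88.359, -38.457, -0.0, 0.005, -0.0], 'tcp_pos': [624.672, 0.027, 230.757], 'ee_rot': [0.707, 0.707, -0.0, -0.0], 'ft_force': [-0.418, -0.103, -0.206], 'torque': [0.016, -0.031, -0.004], 'finger_gap': 85.297}
```

View pics/scene0.png

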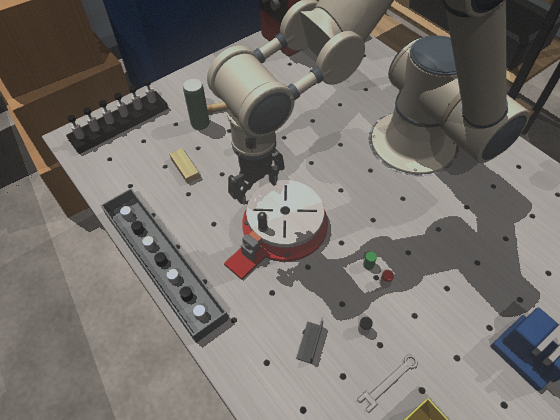

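View pics/side0.png

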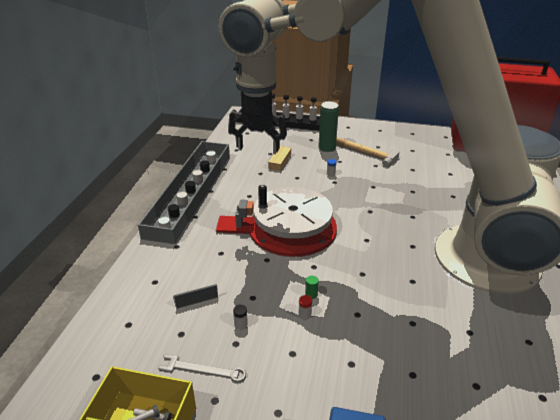

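Scene: disc around (285,209), knob (262,220), shoe (250,243), red riser (388,276) with a green one close by at (371,259), and black at (366,323). Side view: knob (263,195), shoe (243,210), red (305,303), green (312,287), blue (331,167).

```bash
python3 - <<'E'
from h import *
from scipy.optimize import least_squares
def circ(p,r=None):
    if r: return least_squares(lambda q:np.hypot(*(p-q).T)-r,p.mean(0),loss='soft_l1').x.round(1)
for n in('scene','side'):
    d=np.load(n+'0.npz');X=d['X'];f=d['f'].astype(int);hsv=cv2.cvtColor(d['f'],cv2.COLOR_RGB2HSV).astype(int)
    h,s,v=hsv[...,0],hsv[...,1],hsv[...,2]
    cu={'scene':(285,209),'side':(292,208)}[n]
    c0=X[cu[1],cu[0]];print(n,'axispix',c0.round(0))
    near=np.hypot(X[...,0]-c0[0],X[...,1]-c0[1])
    m=(near<130)&(abs(X[...,2]-70)<5)
    hull=cv2.convexHull(X[m][:,:2].astype(np.float32))[:,0]
    print(' disc circle',cv2.minEnclosingCircle(hull),np.median(X[m][:,2]), circ(hull,110))
    k=(near<125)&(X[...,2]>90)&(X[...,2]<140)&(v<90)
    if k.any(): print(' knob',X[k].mean(0).round(1),k.sum(),X[k].min(0).round(),X[k].max(0).round(), circ(X[k&(X[...,2]<130)][:,:2],12))
    sh=(near<180)&(near>105)&(X[...,2]>73)&(X[...,2]<90); print(' shoe top',X[sh].mean(0).round(1),sh.sum())
    rb=(near<200)&(near>140)&(((h<6)|(h>174))&(s>150))&(X[...,2]<60); print(' red tab',X[rb].mean(0).round(1),rb.sum())
    for nm,mask in (('red',((h<6)|(h>174))&(s>140)),('green',(h>50)&(h<75)&(s>120))):
        q=mask&(X[...,2]>25)&(X[...,2]<62)&(near>140)&(near<400)
        top=q&(X[...,2]>44)
        print(' ',nm,q.sum(),X[top].mean(0).round(1),X[top].max(0).round(),X[top].min(0).round())
E
```

```text
scene axispix [528. -10.  70.]
 disc circle ((538.4126586914062, -3.2269489765167236), 117.82272338867188) 70.1048568681175 [532.2  -7. ]
 knob [619.2   5.6 118.8] 112 [606. -10.  91.] [628.  14. 139.] [ 6.151e+02 -6.000e-01]
 shoe top [648.   18.9  78. ] 238
 red tab [706.4  21.7  12.2] 273
  red 3 [447.7 321.8  54. ] [450. 324.  58.] [446. 320.  50.]
  green 1 [430.1 253.6  49.5] [430. 254.  50.] [430. 254.  50.]
side axispix [530.  -9.  71.]
 disc circle ((539.7620239257812, -9.251649856567383), 121.14712524414062) 69.21099248598028 [529. -10.]
 knob [610.4   3.2 114.8] 124 [601. -15.  90.] [622.  11. 137.] [614.7  -4.7]
 shoe top [654.8  12.9  77.8] 128
 red tab [700.4  25.8  10.7] 275
  red 131 [438.  305.5  49.5] [683. 322.  54.] [423.  33.  44.]
  green 164 [433.1 240.8  49.1] [447. 255.  52.] [420. 223.  45.]
```

```bash
python3 - <<'E'
from h import *
robot.move_to([560,0,330],[1,0,0,0])
s=snap('wrist','w1');np.savez('w1.npz',X=cloud(s),f=s['frame'])
st=robot.read_state();print(st['t'],st['qpos'],st['tcp_pos'],np.array(s['R']).round(2).tolist(),(-np.array(s['R']).T@s['t']).round())
E
```

```text
1.5917 [-1.06645859e-01  3.19377982e-01  1.35835715e+00  1.55519214e-05
  1.46431706e+00  1.46312888e+00] [ 5.60027871e+02 -6.35726899e-03  3.29664929e+02] [[0.0, -1.0, -0.0], [-0.96, -0.0, 0.26], [-0.26, 0.0, -0.96]] [627.  -0. 473.]
```

View pics/w1.png

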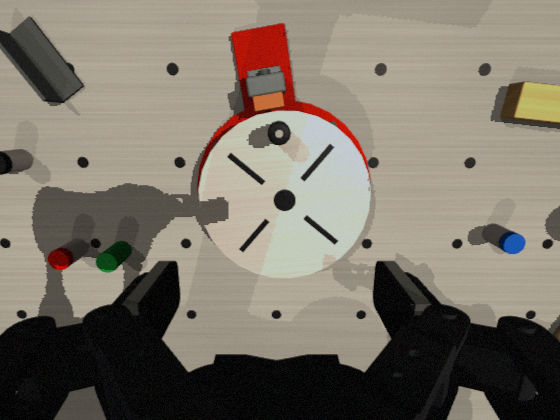

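Wrist view: hub (284,200), knob top (279,132), copper (267,101), red cap (61,259), green (107,262), blue (513,243).

```bash
python3 - <<'E'
from h import *
from scipy.optimize import least_squares
d=np.load('w1.npz');X=d['X'];f=d['f'];hsv=cv2.cvtColor(f,cv2.COLOR_RGB2HSV).astype(int);h,s,v=hsv[...,0],hsv[...,1],hsv[...,2]
vv,uu=np.mgrid[:420,:560]
box=lambda u,w,r:(abs(uu-u)<r)&(abs(vv-w)<r)
hub=box(284,200,16)&(v<70);print('hub',X[hub].mean(0).round(1),hub.sum())
c=np.array(X[hub].mean(0)[:2])
near=np.hypot(*(X[...,:2]-c).transpose(2,0,1))
m=(near<120)&(abs(X[...,2]-70)<4)
# rim points by angle bins
p=X[m][:,:2];a=np.arctan2(*(p-c).T[::-1]);r=np.hypot(*(p-c).T)
rim=np.array([p[(np.digitize(a,np.linspace(-np.pi,np.pi,73))==i)][np.argmax(r[np.digitize(a,np.linspace(-np.pi,np.pi,73))==i])] for i in range(1,73)])
L=least_squares(lambda q:np.hypot(*(rim-q[:2]).T)-q[2],[*c,110],loss='soft_l1');print('rim fit',L.x.round(1))
k=box(279,132,25)&(X[...,2]>125);print('knob top',X[k].mean(0).round(1),k.sum(),X[k].min(0).round(),X[k].max(0).round())
cu=(h>5)&(h<16)&(s>130)&box(267,101,25)&(X[...,2]>60);print('copper',X[cu].mean(0).round(1),cu.sum())
g=box(267,85,40)&(X[...,2]>72)&(X[...,2]<88)&(near>105);print('bracket',X[g].mean(0).round(1),g.sum(),X[g].min(0).round(),X[g].max(0).round())
for n,u,w in(('red',61,259),('green',107,262),('blue',513,243)):
    q=box(u,w,22)&(X[...,2]>45)&(X[...,2]<55);print(n,X[q].mean(0).round(1),q.sum(),X[q].min(0).round(),X[q].max(0).round())
P=np.array([X[38,247],X[38,275],X[33,232+3],X[28,282]]);print(P.round(1).tolist())
rt=((h<5)|(h>175))&(s>150)&(vv<75)&(uu>225)&(uu<295)&(X[...,2]<40)
print('tab',cv2.minAreaRect(X[rt][:,:2].astype(np.float32)))
E
```

```text
hub [nan nan nan] 337Traceback (most recent call last):
  File "<stdin>", line 12, in <module>
    return _wrapfunc(a, 'argmax', axis=axis, out=out, **kwds)
    return bound(*args, **kwds)
ValueError: attempt to get argmax of an empty sequence
```

```bash
python3 - <<'E'
from h import *
from scipy.optimize import least_squares
d=np.load('w1.npz');X=d['X'];f=d['f'];hsv=cv2.cvtColor(f,cv2.COLOR_RGB2HSV).astype(int);h,s,v=hsv[...,0],hsv[...,1],hsv[...,2]
vv,uu=np.mgrid[:420,:560]
X[...,2][np.isnan(X[...,2])]=-99
box=lambda u,w,r:(abs(uu-u)<r)&(abs(vv-w)<r)
ok=X[...,2]>-50
hub=box(284,200,16)&(v<70)&ok;print('hub',X[hub].mean(0).round(1),hub.sum())
c=np.array(X[hub].mean(0)[:2])
near=np.hypot(*(X[...,:2]-c).transpose(2,0,1))
m=(near<125)&(abs(X[...,2]-70)<4)
p=X[m][:,:2];a=np.arctan2(*(p-c).T[::-1]);r=np.hypot(*(p-c).T);b=np.digitize(a,np.linspace(-np.pi,np.pi,73))
rim=np.array([p[b==i][np.argmax(r[b==i])] for i in range(1,73) if (b==i).any()])
L=least_squares(lambda q:np.hypot(*(rim-q[:2]).T)-q[2],[*c,110],loss='soft_l1');print('rim fit',L.x.round(1))
k=box(279,132,25)&(X[...,2]>125);print('knob top',X[k].mean(0).round(1),k.sum(),X[k].min(0).round(),X[k].max(0).round())
cu=(h>5)&(h<16)&(s>130)&box(267,101,25)&(X[...,2]>60);print('copper',X[cu].mean(0).round(1),cu.sum())
g=box(267,85,40)&(X[...,2]>72)&(X[...,2]<88)&(near>105);print('bracket',X[g].mean(0).round(1),g.sum(),X[g].min(0).round(),X[g].max(0).round())
for n,u,w in(('red',61,259),('green',107,262),('blue',513,243)):
    q=box(u,w,22)&(X[...,2]>45)&(X[...,2]<55)
    if q.any(): print(n,X[q].mean(0).round(1),q.sum(),X[q].min(0).round(),X[q].max(0).round())
rt=((h<5)|(h>175))&(s>150)&(vv<75)&(uu>225)&(uu<295)&(X[...,2]<40)&ok
print('tab',cv2.minAreaRect(X[rt][:,:2].astype(np.float32)))
E
```

```text
hub [530.5  -9.8  71.4] 336
rim fit [531.  -10.2 109.3]
knob top [615.5  -2.6 134.7] 426 [604. -14. 131.] [627.   9. 139.]
copper [649.3   9.4  78.6] 448
bracket [661.3  11.3  79.7] 1252 [624. -34.  72.] [684.  44.  83.]
red [439.8 304.3  51.3] 402 [424. 291.  45.] [454. 321.  54.]
green [436.1 237.8  51.3] 389 [420. 223.  45.] [450. 254.  54.]
blue [ 464.9 -328.1   50.1] 406 [ 450. -345.   45.] [ 479. -314.   53.]
tab ((712.1260986328125, 20.98450469970703), (61.3846549987793, 70.67772674560547), 9.000653266906738)
```

```bash
cat >> h.py <<'E'
C=np.array([530.7,-10.0]); R0=85.0; Z=90.0; SH=0.162
def kp(th,r=R0,z=Z): return [C[0]+r*np.cos(th),C[1]+r*np.sin(th),z]
def step(th,rate,log,r=R0):
    robot.line_to(kp(th,r),rate=rate); rec(log)
def rec(log):
    s=robot.read_state(); p=s['tcp_pos'][:2]-C; F=np.array(s['ft_force'][:2]); a=np.arctan2(p[1],p[0])
    u=np.array([np.cos(a),np.sin(a)]); t=np.array([-u[1],u[0]])
    row=[s['t'],a,np.hypot(*p),F@t,F@u,s['ft_force'][2],s['finger_gap']]; log.append(row); print(np.round(row,3))
E
python3 - <<'E'
from h import *
robot.grip(50)
a=0.087
q=[np.cos(a/2),np.sin(a/2),0,0]
robot.move_to(kp(a,z=170),q)
robot.line_to(kp(a),rate=100)
log=[];rec(log)
robot.grip(20,20);rec(log)
for i in range(1,6): step(a-0.06*i,25,log)
np.save('log1.npy',log)
E
```

```text
[ 3.7    0.086 85.438 -0.537  0.471  0.568 50.345]
[ 4.042  0.086 85.358 -0.11  -1.017  7.377 23.613]
[ 4.3920e+00  2.4000e-02  8.5371e+01 -7.4000e-01 -9.0700e-01  6.6560e+00
  2.3630e+01]
[ 4.7420e+00 -3.6000e-02  8.5378e+01 -1.2720e+00 -9.0000e-02  6.4580e+00
  2.3531e+01]
[ 5.092 -0.096 85.38  -1.113 -0.912  5.732 23.506]
[ 5.442 -0.155 85.449 -0.376 -0.792  6.342 23.376]
[ 5.792 -0.215 85.435 -1.702 -0.867  7.507 23.273]
```

```bash
python3 - <<'E'
from h import *
log=np.load('log1.npy').tolist()
a=-0.213; base=np.mean([l[3] for l in log[2:]]); seen=False
while a>-4.9:
    a-=0.08; step(a,35,log)
    l=log[-1]; m=np.median([abs(x[3]-base) for x in log[-3:]])
    if m>3: seen=True
    if seen and m<1.5: break
    if l[6]<21 or abs(l[4])>12: print('halt');break
    if len(log)==20 and not seen: pass
    if log[-1][0]>34: break
np.save('log2.npy',log)
E
```

```text
[ 6.133 -0.295 85.421 -0.094 -0.792  6.384 23.22 ]
[ 6.475 -0.375 85.423 -0.931 -0.193  6.243 23.408]
[ 6.817 -0.455 85.421 -2.217 -0.373  6.973 23.684]
[ 7.158 -0.535 85.448 -0.683 -0.322  7.345 23.481]
[ 7.5   -0.615 85.431 -0.469 -0.707  6.837 22.923]
[ 7.842 -0.695 85.433 -0.347 -0.485  8.065 23.52 ]
[ 8.183 -0.774 85.438 -1.236  0.367  7.13  23.384]
[ 8.525 -0.854 85.416 -1.031 -0.696  6.946 23.36 ]
[ 8.867 -0.934 85.398 -1.362 -0.66   7.041 23.362]
[ 9.208 -1.014 85.372  0.339  0.284  6.506 23.456]
[ 9.55  -1.094 85.356 -0.46  -0.273  7.32  23.397]
[ 9.8920e+00 -1.1730e+00  8.5341e+01 -1.5540e+00 -2.1000e-02  7.7600e+00
  2.3423e+01]
[10.233 -1.253 85.34  -0.837 -0.289  7.776 23.348]
[10.575 -1.334 85.315 -0.516 -0.77   9.675 22.901]
[10.917 -1.414 85.312 -1.832  0.361  9.469 23.355]
[11.258 -1.494 85.281 -1.419 -0.778  9.849 23.152]
[11.6   -1.574 85.246 -0.959 -0.311  8.728 23.682]
[11.942 -1.654 85.209 -0.139 -0.636  9.763 23.528]
[12.283 -1.734 85.21  -1.162  0.385  9.7   23.912]
[12.625 -1.813 85.16  -0.569 -0.858  9.899 23.622]
[ 1.2967e+01 -1.8930e+00  8.5136e+01 -1.1420
[... 209 characters left out ...]
2 85.016 -0.176 -1.846 10.318 23.493]
[14.675 -2.291 84.981  0.178 -0.873 10.806 23.782]
[15.017 -2.371 84.931 -1.013  0.338 10.706 23.624]
[15.358 -2.451 84.91  -0.931 -1.188  9.533 23.737]
[15.7   -2.531 84.866 -0.482 -0.949 11.662 23.593]
[16.042 -2.611 84.847 -0.863 -0.575 10.761 23.293]
[16.383 -2.691 84.815 -1.075 -0.496 11.628 23.103]
[16.725 -2.769 84.786  0.792 -0.087 11.548 23.602]
[17.067 -2.847 84.716  3.681  0.668 10.882 23.164]
[17.408 -2.926 84.695  4.162  0.628  9.417 23.27 ]
[17.75  -3.008 84.688  3.102  0.875 11.018 23.317]
[18.092 -3.089 84.655  1.561  0.331 11.829 23.269]
[18.433  3.112 84.64  -0.885 -0.71  12.322 23.422]
[18.775  3.03  84.653 -1.966  0.162 11.663 23.051]
```

```bash
python3 - <<'E'
from h import *
import io,contextlib
from scipy.optimize import curve_fit
log=[]
f=lambda a,b,A,c,w:b+A*np.where(abs(a-c)<w,np.cos(np.pi*(a-c)/2/w)**2,0)
with contextlib.redirect_stdout(io.StringIO()):
    ccw=np.arange(-3.213,-2.6,0.035); 
    for a in ccw: step(a,20,log)
    n=len(log)
    for a in np.arange(-2.62,-3.22,-0.035): step(a,20,log)
L=np.array(log);L[:,1]=np.where(L[:,1]>0,L[:,1]-2*np.pi,L[:,1]);np.save('log3.npy',L)
print(L[:n,[1,3,4]].round(2).tolist());print(L[n:,[1,3,4]].round(2).tolist())
for S,A in((L[:n],-5),(L[n:],5)):
    p,cv=curve_fit(f,S[:,1],S[:,3],[-0.6,A,-2.92,.25]);print(p.round(3),np.sqrt(np.diag(cv)).round(3))
    w=np.clip(abs(S[:,3]-p[0])-.8,0,None); print('centroid',(w*S[:,1]).sum()/w.sum())
print(L[-1])
E
```

```text
[[-3.21, 0.32, -0.31], [-3.18, -1.96, -0.05], [-3.14, -3.38, 0.4], [-3.11, -3.73, -0.96], [-3.07, -5.02, -1.55], [-3.04, -4.54, -1.41], [-3.0, -5.33, -1.15], [-2.97, -4.87, -0.58], [-2.93, -4.96, -1.25], [-2.9, -3.98, -1.4], [-2.86, -3.59, -1.01], [-2.83, -2.66, -1.52], [-2.79, -1.23, -0.26], [-2.75, -0.82, -0.04], [-2.72, 0.97, -0.0], [-2.68, 0.28, 0.19], [-2.65, 1.43, 0.01], [-2.61, 1.07, -0.07]]
[[-2.61, 0.6, -0.52], [-2.65, -1.04, -0.4], [-2.69, -0.11, -0.71], [-2.72, -0.98, -1.11], [-2.75, 1.32, -0.06], [-2.79, 2.5, 1.32], [-2.82, 3.81, 0.72], [-2.86, 5.09, 2.16], [-2.89, 5.77, 1.02], [-2.93, 6.28, 0.33], [-2.96, 5.72, 1.13], [-3.0, 3.96, 0.95], [-3.03, 3.47, 0.8], [-3.07, 3.82, 1.16], [-3.11, 3.09, -0.47], [-3.14, 2.25, -0.06], [-3.18, 1.57, 0.5], [-3.21, -1.26, -0.23]]
[ 1.198 -6.502 -2.989  0.352] [0.348 0.381 0.006 0.022]
centroid -2.9856599203762935
[-0.514  6.239 -2.949  0.311] [0.628 0.677 0.01  0.037]
centroid -2.950284607569793
[29.5417     -3.21350325 84.65519429 -1.2561979  -0.23242938 11.08804728
 23.70300189]
```

```bash
python3 - <<'E'
from h import *
log=[]
for a in (-3.15,-3.08,-3.02,-2.965): step(a,20,log)
robot.hold(0.2); rec(log)
robot.grip(50); rec(log)
p=robot.read_state()['tcp_pos']
robot.line_to([p[0],p[1],200],rate=150)
robot.grip(70)
q=[.70711,.70711,0,0]
robot.move_to([439,305,110],q)
s=snap('wrist','w2')
print('stop',robot.line_to([439,305,18],rate=80,max_force=15))
robot.grip(25,40); st=robot.read_state();print(st['t'],st['tcp_pos'],st['finger_gap'],st['ft_force'])
E
```

```text
[ 2.9967e+01  3.1350e+00  8.4680e+01 -2.1640e+00 -4.0000e-03  1.2024e+01
  2.3474e+01]
[30.417 -3.08  84.683 -4.959  0.432 12.225 23.694]
[30.825 -3.02  84.716 -5.215 -0.88  12.529 23.947]
[31.208 -2.965 84.753 -4.88  -2.399 12.47  23.303]
[31.408 -2.965 84.754 -5.082 -1.14  12.018 23.807]
[31.783 -2.965 85.195 -0.424  0.104  0.157 49.802]
stop False
36.0833 [439.13297663 305.07575798  18.35337152] 29.53536488863959 [-1.49453095 -0.86023753  5.52147414]
```

View pics/w2.png

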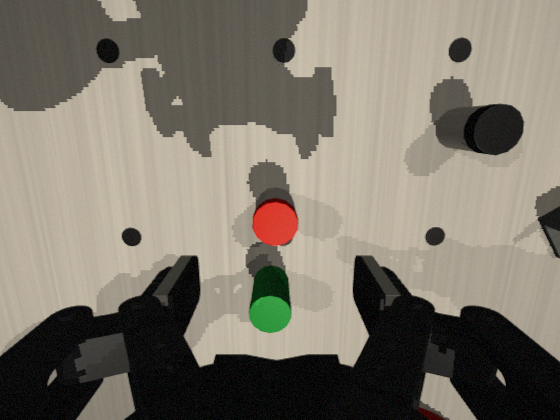

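Red cap at (275,222), midway between the fingers; green at (270,312). The gap of 29.5 mm confirms the grip. Lifting and going above the mark.

```bash
python3 - <<'E'
from h import *
robot.line_to([439,305,190],rate=180)
a=SH; q=[np.cos(a/2),np.sin(a/2),0,0]
M=[C[0]+86*np.cos(a),C[1]+86*np.sin(a)]
robot.move_to([*M,190],q)
s=snap('wrist','w3');X=cloud(s);np.savez('w3.npz',X=X,f=s['frame'])
k=(X[...,2]>127)&(X[...,2]<139)&(np.hypot(X[...,0]-C[0]+83.7,X[...,1]-C[1]+15)<25)
if k.any():
    p=X[k].mean(0);print('knob',p,k.sum(),np.arctan2(p[1]-C[1],p[0]-C[0]))
g=(X[...,2]>74)&(X[...,2]<88)&(np.hypot(X[...,0]-C[0],X[...,1]-C[1])>108)&(np.hypot(X[...,0]-C[0],X[...,1]-C[1])<150)&(X[...,0]>C[0])
p=X[g].mean(0);print('shoe',p,np.arctan2(p[1]-C[1],p[0]-C[0]))
st=robot.read_state();print(st['t'],st['tcp_pos'],st['finger_gap'])
E
```

```text
shoe [661.36470695  11.19494943  79.98290927] 0.16080806463820468
38.5583 [615.19911102   5.08608013 189.84669578] 29.097019346328036
```

View pics/w3.png

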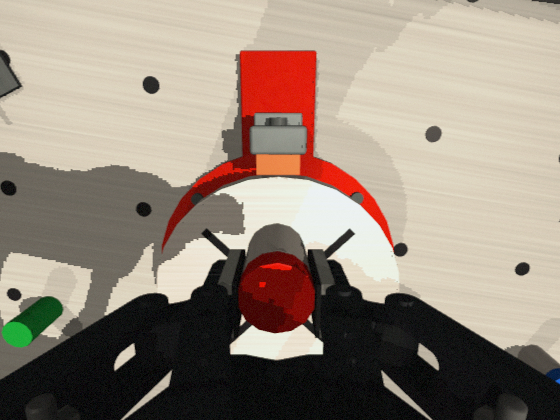

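The picture shows the red riser held centrally (277,290), in line with the copper (278,163). Placing it now.

```bash
python3 - <<'E'
from h import *
a=SH
M=[C[0]+86*np.cos(a),C[1]+86*np.sin(a)]
robot.line_to([*M,100],rate=100)
print(robot.line_to([*M,86],rate=15,max_force=4)); st=robot.read_state();print(st['tcp_pos'],st['ft_force'])
robot.grip(50)
robot.line_to([*M,230],rate=120)
robot.move_to([540,0,330],[np.cos(a/2),np.sin(a/2),0,0])
s=snap('wrist','w4');X=cloud(s);Y=np.nan_to_num(X,nan=-999)
for n,lo,hi in(('knob',127,139),('riser',113,124)):
    k=(Y[...,2]>lo)&(Y[...,2]<hi)&(np.hypot(Y[...,0]-C[0],Y[...,1]-C[1])<115)
    if n=='riser': k&=Y[...,0]>C[0]+50
    p=Y[k].mean(0);print(n,p.round(1),k.sum(),np.arctan2(p[1]-C[1],p[0]-C[0]),np.hypot(*(p[:2]-C)))
print(robot.read_state()['t'])
E
```

```text
True
[615.47014645   3.85666243  88.37289536] [-0.91356233 -0.08058543  6.37725877]
knob [448.9 -23.6 134.1] 340 -2.9768131580601587 82.92184232960446
riser [617.2   4.2 121.3] 677 0.16319198363669635 87.64609740514703
42.625
```

View pics/w4.png

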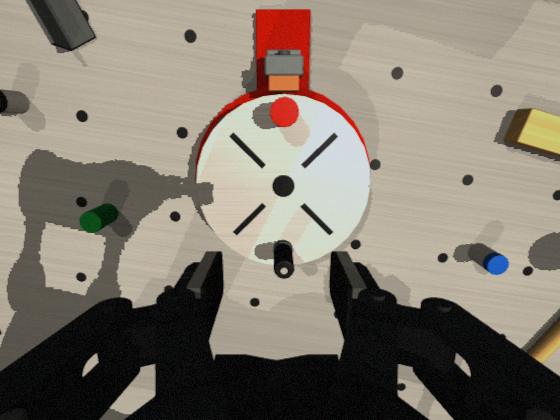

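The riser (284,112) stands directly in front of the copper, and the knob (284,268) is where I left it.

```bash
python3 -c "
from workcell import robot
robot.job_done()"
```

```text
the job is handed in; nothing more can be done
```

I found where the drag is strongest, left the disc at rest there, stood the red-capped riser in front of the shoe, and handed the job in at about 43 s of the 72 s allowed.

- **Finding the drag:** I held the knob at 20 N and turned the disc clockwise until the drag rose, then swept finely back and forth over that zone. The fitted middles were at knob angles of −2.989 rad counter-clockwise and −2.949 rad clockwise. That is a 0.04 rad disagreement, so I left the disc near the mean, at −2.965 rad. The drag at the peak was about 6 N above the bearing.
- **After letting go:** the wrist camera measured the knob at −2.977 rad, so the disc stayed put within measuring error.
- **Riser:** the last picture shows it upright at 0.163 rad, against 0.162 rad for the shoe direction. Its distance from the axis reads 87.6 mm, against the wanted 86 mm, which is within the cameras' 2 mm calibration.
- **Bystanders:** green and blue stand clear in the last picture. I did not re-measure any of the bystanders. The robot ended clear of everything.
- **Force reading:** the upward wrist force crept from 7 to 12 N while the knob was held and vanished on release. I took it as gripper strain. I could not measure the finger forces themselves, so I have no direct check of the 50 N limit.

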